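# Snap a cell into the test holder's spring clips

## Task

Take the green cell out of the tray and press it down sideways into the two copper spring clips of the cell test holder, button end towards the brass end contact, until it has snapped in and sits level on its seats; the clip bridge is clamped at a different height each time, so feel for it. Then slide the cell along in the clips until its button end has pushed the end contact well in, and let go of it. Press gently, never leaning on the holder once the cell is home, and leave the blue cell where it lies in the tray.

Things in the scene. Friction and masses are not known exactly. Their poses are not given: they have to be found in the camera images.
- cell_green_mid (a point): Centre of the green cell, the one to load: 18.2 mm across, 66 mm long, about 46 g. It lies level on two raised rests in the grey tray, axis 30 mm above the desk. Site z runs along the cell to its button end. The rests begin 14 mm to either side of the centre at least; between them it is free beside and below the cell, down to the tray's floor 6 mm above the desk.
- cell_green_button (a point): Middle of the button end face of the green cell, 33 mm from its centre along its axis; in the tray it points away from the robot (within 30 degrees), as does the end contact side of the holder.
- cell_blue_mid (a point): Centre of the blue cell, same size, lying parallel in the tray's other bay 80 mm to one side; it is to stay there. Which bay holds which cell varies.
- holder: Cell test holder, fixed on the desk. Origin: centre of the underside of its black 130 x 72 x 8 mm base; x points to the end contact along the axis of a clipped cell, y across, z up. A grey bridge with the clips stands on it, clamped at an unmeasured height: its top is 18 to 46 mm above the desk, so a seated cell's axis (31 mm above that top) is 49 to 77 mm above the desk.
- clip_rear_foot (a point): Point on the holder's base under the rear copper C clip (holder x = -24 mm). The clips are 7 mm wide, open upwards, centred on y = 0; 41 mm is free between them for fingers. Their flared jaws reach 15 mm above a seated cell's axis, 24 mm apart at the top, 13 mm at the narrowest. A cell lowered centrally first touches them 11 to 16 mm above its seated height.
- clip_front_foot (a point): Point on the holder's base under the front clip (holder x = +24 mm). Snapping in, the push rises to roughly 7 to 14 N, then falls off as the jaws spring shut over the cell and draw it down on two rigid seats, where the push rises again steeply. More than 30 N between cell and holder (resting in the clips counts 8 N) or fingers and holder harms it: stop when the push comes back to 10 to 15 N.
- contact_foot (a point): Point on the holder's base under the free tip of the end contact (holder x = 30.5 mm). Its black block begins at x = 40 mm and rises 9 mm over a seated cell's axis. Lower the cell with its centre at about holder x = -6 mm: its button end then clears the tip and both clips hold it. Then slide it forward some 6 to 8 mm against roughly 3 to 8 N of clip friction.
- sense_pin (a joint): Travel in m of the brass spring pin standing up from the bridge in its middle, under the cell: 0 free, 0.003 when the cell lies on its seats, 0.006 at its end. It pushes up with less than 1 N.
- end_contact (a joint): Travel in m of the brass spring plunger beyond the clips, level with a seated cell's axis: 0 free, growing as it is pushed to holder +x, rigid stop at 0.004. It pushes back with about 1 N. 0.002 or more counts as well in; clip friction then holds the cell there.
There are look-alikes about, which are no part of the job. Leave any pink or white look-alike of the part that bears cell_green_mid alone.

How it is judged:
By the outcome, as a careful person would: the job done as asked, in the order asked, and still so for the second after the job is handed in, with the robot touching nothing.
It also fails if it takes over 48 s, if anything falls off the work surface, if the arm or the gripper's body presses on something with over 40 N, if the wrist force passes 120 N, or if a joint passes its speed limit or range.

## Robot

A 6-joint arm with a two-finger parallel gripper is mounted at the origin on a cart in front of the work surface, level with it; the furniture and walls round the work are solid. World frame = base frame: x ahead of the robot, y to its left, z up, the work surface at z = 0. Lengths are in mm, angles in rad, forces in N, time in s.
With the tool pointing down it reaches from about 350 to 975 mm from the base axis. Payload 7.1 kg.
Tool frame: the origin (TCP) lies between the finger pads; the fingertips stand 17 mm ahead of it and the grasp point (between the pads) lies 2 mm behind it (tip_reach is the y of the fingertips in the tool frame, in mm); y points along the fingers, x is the direction in which the jaws open and shut, and the axes are right-handed (so a half turn about y gives the same grasp; the last joint's range is limited). The gripper opens to 88 mm and grips with 3 to 60 N. Pads are 20 mm wide; open, the fingers measure 115 mm over their backs; the gripper's body (75 mm by 178 mm) begins 61 mm behind the grasp point.
Start: joints at [-1.315, 0.423, 1.63, -0, 1.089, -0.019], TCP at [169.615, -601.528, 215.675] pointing down, gripper open.
Joint ranges: [-3, 3], [-0.9, 2.11], [0.09, 2.58], [-1.31, 4.45], [0.11, 2.69], [-2.54, 2.54]. Speed limits (rad/s): [2.39, 2.39, 3.01, 3.14, 3.14, 3.14].

## Interface

Orientations are given as a rotation vector (axis times angle).
In Python, from workcell import get_obs, get_image, camera_model, close_job, silhouettes, tip_of, tip_reach gives the robot as it stands. The module is installed in compiled form; this text tells all that it offers.
- The arm moves only by the tool arm_command, never from a script. Its argument "targets" is a list of rows, each a list of 4 numbers: the shift along the tool's x, y, z in mm, then the turn about the tool's y in rad. A call has 1 to 20 rows; each row shifts and turns the commanded pose from where the row before left it, along the tool's axes as they then stand; what a row does not reach is not made up. A row lasts 1/12 s, in which the tool goes at most 41.7 mm and 7.16 degrees, less where a joint would pass 70% of its speed; a pose out of reach is approached as far as the arm can. A call is refused whole if a number of a shift passes 41.7 or a number of a turn 0.125, either way. A call with a gripper value outside its range is refused whole. "gripper" is the opening in per cent of the stroke, from 0 (shut) to 100 (fully open), set as the call begins (left out, the last holds). The fingers move at their own pace and stop on an object; the grip force is fixed at half the most. Time passes only in rows, so rows that do not move let the fingers close. It gives the time, the measured TCP pose, the force and the opening at its end, in the units of the state.
- get_obs(): the state, without advancing time (a new reading comes with each control period).
- get_image(name): name is "side" or "top"; returns the picture (420x560x3 uint8, blue, green, red); there is no depth.
- camera_model(name): a dict with "mtx" (3x3 intrinsics, pixels), "dist" ([k1, k2, p1, p2, k3] as OpenCV has them; the pictures are not rectified), "position" and "orientation" of the camera in the world. Camera axes: x right, y up, looking along -z (the intrinsics and any distortion apply to the point x, -y, -z); pixel columns grow to the right and rows downward; lengths in mm; the calibration is good to about 2 mm. A picture is of the moment at which its call begins. camera_model takes no time and is no camera call.
- close_job(): hands the job in, once; it reports no verdict.
Trained networks look in the newest picture that a camera, given by its name, has taken for a name from the list of things; names that differ only in an ending like _2 or _b are one class to them, and where a whole thing is asked for, a point or a joint stands for the part that bears it (a point fixed in the world has none). Each returns a list of dicts, best first, with "conf" (0 to 1); they miss things now and then, are a little off and sometimes report something else, mostly with a low value. They report only what shows in the picture. A call takes as long as a camera call. They do not tell look-alikes from the thing itself.
- silhouettes(camera, thing): "pixels" (420x560 bool, what is visible of it) and "at" ([column, row] in pixels, amid what is visible of it).
- tip_of(camera, thing): "at" ([column, row] in pixels: a listed point, or the origin of a listed thing).
The state is a dict: "t": time; "qpos": joint angles; "qvel": joint speeds; "joint_torque": joint torques, N m; "ee_pos": TCP position; "orientation": TCP orientation; "ft_force": force on the tool from outside, world axes, zero at the start; "moment": the same for the moment, N m; "width": finger opening in mm.
Only numpy, scipy, OpenCV 4.12 (cv2) and the standard library are available. Lean on these libraries where they do the work, as an engineer would, in place of code of your own. Each camera call takes 0.05 s, during which the arm holds its last target. There are 200 camera calls.

## Working session

There is one attempt and no reset: what is moved stays moved. The work goes in short steps, Python scripts to look and compute and a tool call to move; the robot and the scene stay as the last step left them, time stands still between calls to the robot, and variables do not carry over. Pictures are saved under pics/ and viewed, about 8 in all and at most 12, crops included, and the job is handed in when it is done.

Besides the shell and the picture viewer there is one more tool, called after "Request:" as name(argument=value, ...), one argument or row to a line, values as JSON. arm_command: Moves the arm, as the interface text tells. Its arguments: {"type":"object","properties":{"targets":{"type":"array","items":{"type":"array","items":{"type":"number"}}},"gripper":{"type":"number"}},"required":["targets"]}

```bash
mkdir -p pics; cat > h.py <<'E'
import numpy as np, cv2
from scipy.spatial.transform import Rotation as R
from workcell import *
def rot(o):
    o=np.array(o,float)
    return R.from_rotvec(o).as_matrix() if o.shape==(3,) else (R.from_quat(o).as_matrix() if o.shape==(4,) else o)
def ray(cam,px):
    m=camera_model(cam); K=np.array(m["mtx"],float); d=np.array(m["dist"],float)
    u=cv2.undistortPoints(np.array([[px]],float),K,d)[0,0]
    v=rot(m["orientation"])@np.array([u[0],-u[1],-1]); return np.array(m["position"],float),v/np.linalg.norm(v)
def atz(cam,px,z):
    p,v=ray(cam,px); return p+v*(z-p[2])/v[2]
def tri(pa,pb):
    (p,v),(q,w)=ray("top",pa),ray("side",pb)
    A=np.stack([v,-w],1); s=np.linalg.lstsq(A,q-p,rcond=None)[0]
    a,b=p+v*s[0],q+w*s[1]; return (a+b)/2,np.linalg.norm(a-b)
def proj(cam,X):
    m=camera_model(cam); c=rot(m["orientation"]).T@(np.array(X,float)-np.array(m["position"]))
    return cv2.projectPoints(np.array([[c[0],-c[1],-c[2]]]),np.zeros(3),np.zeros(3),np.array(m["mtx"],float),np.array(m["dist"],float))[0][0,0]
E
python3 - <<'E'
from h import *
np.set_printoptions(precision=1,suppress=True)
for c in("top","side"):
    cv2.imwrite(f"pics/{c}0.png",get_image(c)); m=camera_model(c); print(c,m["position"],m["orientation"])
    for n in("cell_green_mid","cell_green_button","cell_blue_mid","holder","clip_rear_foot","clip_front_foot","contact_foot"):
        print(n,[(np.round(d["at"],1).tolist(),round(d["conf"],2)) for d in tip_of(c,n)[:4]])
    for n in ("cell_green_mid","end_contact","sense_pin"): print("sil",n,[(np.round(d["at"],1).tolist(),round(d["conf"],2),int(d["pixels"].sum())) for d in silhouettes(c,n)[:5]])
o=get_obs();print(o["t"],o["ee_pos"],o["orientation"],rot(o["orientation"]),o["width"])
E
```

```text
top [ 365.   -44.7 1033.2] [ 0.1 -0.1 -1.5]
cell_green_mid [([301.5, 249.4], 0.72), ([387.7, 205.4], 0.7), ([338.6, 194.0], 0.58)]
cell_green_button [([295.8, 261.1], 0.7), ([340.8, 177.5], 0.6), ([395.7, 220.8], 0.46), ([310.0, 179.2], 0.33)]
cell_blue_mid [([311.1, 180.4], 0.59)]
holder [([206.1, 199.2], 0.69)]
clip_rear_foot [([206.2, 204.4], 0.79)]
clip_front_foot [([203.2, 185.3], 0.91)]
contact_foot [([199.5, 180.5], 0.95)]
sil cell_green_mid [([338.3, 193.6], 0.77, 261), ([388.8, 206.4], 0.67, 225), ([298.4, 249.5], 0.59, 223)]
sil end_contact []
sil sense_pin []
side [ 511.4 -896.2  517.7] [ 1.1 -0.   0. ]
cell_green_mid [([259.9, 330.5], 0.78), ([205.6, 255.9], 0.68), ([276.7, 277.1], 0.61)]
cell_green_button [([236.0, 327.5], 0.86), ([296.1, 276.2], 0.62)]
cell_blue_mid [([296.3, 249.6], 0.83)]
holder [([275.0, 204.1], 0.91)]
clip_rear_foot [([264.0, 205.4], 0.91)]
clip_front_foot [([282.6, 199.1], 0.92)]
contact_foot [([284.2, 202.5], 0.97)]
sil cell_green_mid [([277.9, 274.9], 0.83, 400), ([210.0, 252.4], 0.68, 331), ([260.6, 331.5], 0.65, 561)]
sil end_contact []
sil sense_pin []
1.1 [ 169.6 -601.5  215.7] [-1.3  1.  -1. ] [[ 0.3 -0.   1. ]
 [-1.   0.   0.3]
 [-0.  -1.   0. ]] 87.71180595120477
```

```bash
python3 - <<'E'
import cv2,numpy as np
a=cv2.imread("pics/top0.png")[140:290,160:430];b=cv2.imread("pics/side0.png")[170:370,160:360]
cv2.imwrite("pics/v1.png",np.vstack([cv2.resize(a,(540,300),interpolation=3),cv2.resize(b[:150],(540,300)) if 0 else np.zeros((1,540,3),np.uint8)]))
A=cv2.resize(a,None,fx=2.9,fy=2.9,interpolation=2);cv2.imwrite("pics/v1.png",A)
cv2.imwrite("pics/v2.png",cv2.resize(b,None,fx=3,fy=3,interpolation=2))
E
```

```text
(no output)
```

View pics/v1.png

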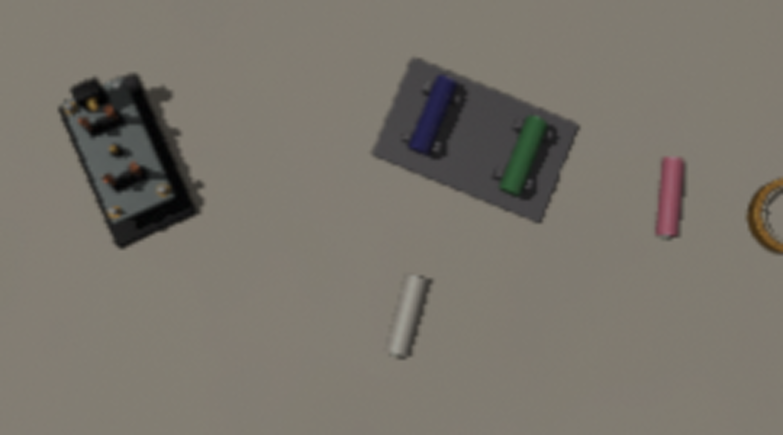

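View pics/v2.png

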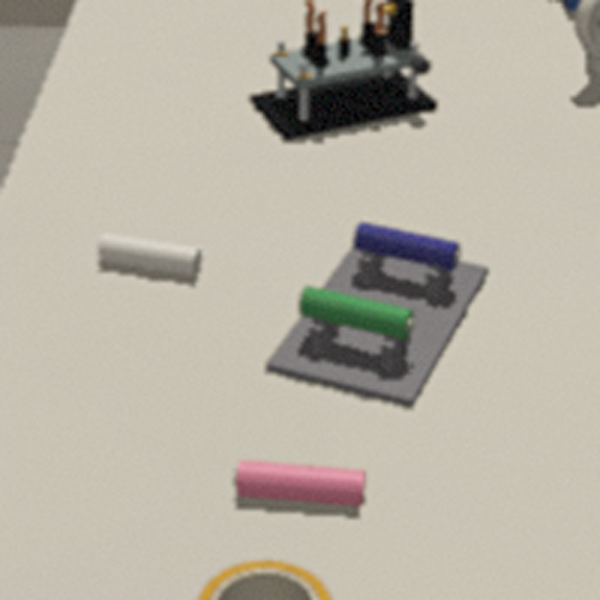

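Candidates, with top-view pixels: green (339,194), blue (310,180), pink (391,208) and white (301,249). The one in the tray at (339,194), side view (278,275), is the green cell. The holder is at (206,199), and its contact block faces away from the robot.

```bash
python3 - <<'E'
from h import *
np.set_printoptions(precision=1,suppress=True)
def near(l,p): return min(l,key=lambda d:np.hypot(*(np.array(d["at"])-p)))
ax={}
for c,p in(("top",(338,193)),("side",(278,275))):
    get_image(c); s=near(silhouettes(c,"cell_green_mid"),p)["pixels"]; ys,xs=np.nonzero(s)
    r=cv2.minAreaRect(np.stack([xs,ys],1).astype(np.float32)); print(c,r)
    P=np.stack([xs,ys],1).astype(float); m=P.mean(0); u=np.linalg.svd(P-m,full_matrices=False)[2][0]; t=(P-m)@u
    ax[c]=(np.array(r[0]),m,u); print(m,u,t.min(),t.max())
print("mid tri",tri(ax["top"][1],ax["side"][1]), "z30",atz("top",ax["top"][1],30),atz("side",ax["side"][1],30))
m,u=ax["top"][1:]; a=atz("top",m-u*8,30);b=atz("top",m+u*8,30);d=b-a;print("top dir deg",np.degrees(np.arctan2(d[1],d[0])))
m,u=ax["side"][1:]; a=atz("side",m-u*12,30);b=atz("side",m+u*12,30);d=b-a;print("side dir deg",np.degrees(np.arctan2(d[1],d[0])))
T={};
for n,z in(("holder",0),("clip_rear_foot",8),("clip_front_foot",8),("contact_foot",8)):
    get_image("top");get_image("side")
    q=[tip_of("top",n)[0]["at"],tip_of("side",n)[0]["at"]]
    print(n,tri(*q),atz("top",q[0],z),atz("side",q[1],z))
for c,(x,y,w,h,k) in dict(top=(170,150,75,85,7),side=(230,165,90,60,7)).items():
    cv2.imwrite(f"pics/h_{c}.png",cv2.resize(get_image(c)[y:y+h,x:x+w],None,fx=k,fy=k,interpolation=2))
a,b=cv2.imread("pics/h_top.png"),cv2.imread("pics/h_side.png")
o=np.zeros((600,1160,3),np.uint8);o[:595,:525]=a;o[:420,530:1160]=b;cv2.imwrite("pics/v3.png",cv2.resize(o,(800,414)))
E
```

```text
top ((339.9246826171875, 193.17881774902344), (9.604411125183105, 30.074417114257812), 22.833654403686523)
[339.6 193.4] [-0.4  0.9] -15.389816221996716 14.693304544508239
side ((277.9411926269531, 274.23529052734375), (38.80569839477539, 10.186494827270508), 14.03624439239502)
[277.9 274. ] [1.  0.2] -19.275447964060604 19.534594348838215
mid tri (array([ 527.7, -178.3,   28.5]), np.float64(0.8189262112423432)) z30 [ 527.  -178.1   30. ] [ 528.  -180.5   30. ]
top dir deg 158.80363372175378
side dir deg -22.319646250457744
holder (array([521.1, 149.2,  -8.1]), np.float64(8.22041616712849)) [515.7 147.3   0. ] [524.9 134.6   0. ]
clip_rear_foot (array([503.4, 144.2,   2.6]), np.float64(5.570853773323302)) [499.9 143.    8. ] [506.2 134.3   8. ]
clip_front_foot (array([547.8, 150.3,  12.2]), np.float64(5.529930482699186)) [551.4 151.4   8. ] [545.4 157.7   8. ]
contact_foot (array([551. , 157.7,  -0.8]), np.float64(4.753175142532073)) [551.8 156.2   8. ] [548.  138.9   8. ]
```

View pics/v3.png

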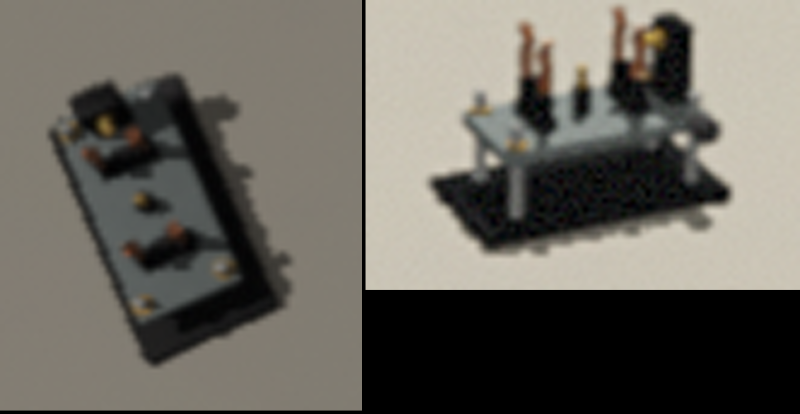

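The crop shows the copper jaw tips, pin and base corners clearly in both views, so I'll fit the holder model to them.

```bash
cat > fit.py <<'E'
from h import *
from scipy.optimize import least_squares
np.set_printoptions(precision=1,suppress=True)
k=7*800/1160
t=lambda x,y:(170+x/k,150+y/k)
s=lambda x,y:(230+(x-365.5)/k,165+y/k)
# holder-frame (x,y,z, zflag of h), top px, side px
F=[((-24,12.5,46,1),t(131,250),s(525,28)),((-24,-12.5,46,1),t(176,230),s(545,48)),
((24,12.5,46,1),t(91,155),s(619,12)),((24,-12.5,46,1),t(135,135),s(638,33)),
((0,0,25,1),t(143,200),s(582,70)),((-65,36,6,0),t(152,362),s(432,182)),((-65,-36,3,0),t(285,303),s(488,248)),((65,-36,6,0),t(182,77),s(729,192))]
def X(p,f): 
    c,sn=np.cos(p[2]),np.sin(p[2]); x,y,z,b=f
    return np.array([p[0]+c*x-sn*y,p[1]+sn*x+c*y,z+b*p[3]])
def res(p): 
    r=[]
    for f,a,b in F: r+=list(proj("top",X(p,f))-a-p[4:6])+list(proj("side",X(p,f))-b-p[6:8])
    return np.array(r+list(p[4:]*1.0))
q=least_squares(res,[520,148,.4,35,0,0,0,0],loss="soft_l1").x
if __name__=="__main__":
    print(q,np.degrees(q[2])); print(res(q)[:-4].reshape(-1,4))
    for f,a,b in F: print(f,tri(a,b))
E
python3 fit.py
```

```text
[521.5 142.8   0.5  40.3  -0.1  -0.6  -0.6  -0.3] 26.11393841735806
[[-0.2 -0.1 -0.3  0.1]
 [ 0.8 -0.7  0.4 -0.1]
 [-0.4  0.2 -0.6  0.1]
 [ 0.8 -0.4  0.6 -0.4]
 [-0.  -0.3 -0.1  0.3]
 [-0.2  1.1 -1.6 -0.5]
 [-0.   0.7 -0.5  0.2]
 [-0.6 -1.   1.2 -0.1]]
(-24, 12.5, 46, 1) (array([494.7, 143.2,  85.6]), np.float64(3.3574896000523706))
(-24, -12.5, 46, 1) (array([504.4, 123.1,  84.3]), np.float64(2.999706188137345))
(24, 12.5, 46, 1) (array([538.5, 163.8,  85.9]), np.float64(3.4955532967190677))
(24, -12.5, 46, 1) (array([547.8, 144.2,  83.7]), np.float64(1.880929080252853))
(0, 0, 25, 1) (array([521.4, 142.8,  65.1]), np.float64(3.602378606905266))
(-65, 36, 6, 0) (array([450.5, 146.5,   3.9]), np.float64(3.8232666008780223))
(-65, -36, 3, 0) (array([480.3,  81.8,   2.8]), np.float64(1.9506117242932455))
(65, -36, 6, 0) (array([593.1, 137.5,   5.4]), np.float64(2.329969448900209))
```

```bash
cat >> h.py <<'E'
def yawof(Rm): return np.arctan2(Rm[1,2],Rm[0,2])
def plan(pos,yaw_deg,n,nturn=None):
    "n rows: first nturn rows turn, translation even in world"
    o=get_obs(); p=np.array(o["ee_pos"],float); Rm=rot(o["orientation"]); y0=yawof(Rm)
    dy=(np.radians(yaw_deg)-y0+np.pi)%(2*np.pi)-np.pi; nturn=nturn or n
    d=(np.array(pos,float)-p)/n; rows=[]; y=y0
    for i in range(n):
        z=np.array([np.cos(y),np.sin(y),0]); x=np.array([np.sin(y),-np.cos(y),0])
        tt=-dy/nturn if i<nturn else 0
        rows.append([round(float(v),1) for v in (d@x,-d[2],d@z)]+[round(float(tt),4)]); y-=tt
    print("pos",p.round(1),"yaw",np.degrees(y0).round(2),"tilt",Rm[:,1].round(4)); print(rows)
E
python3 -c "
from h import *
plan([527.5,-179,100],-21.7,18,18)"
```

```text
pos [ 169.6 -601.5  215.7] yaw 15.74 tilt [ 0.  0. -1.]
[[-17.2, 6.4, 25.5, 0.0363], [-18.1, 6.4, 24.9, 0.0363], [-19.0, 6.4, 24.2, 0.0363], [-19.9, 6.4, 23.5, 0.0363], [-20.7, 6.4, 22.7, 0.0363], [-21.5, 6.4, 22.0, 0.0363], [-22.3, 6.4, 21.2, 0.0363], [-23.1, 6.4, 20.4, 0.0363], [-23.8, 6.4, 19.5, 0.0363], [-24.5, 6.4, 18.6, 0.0363], [-25.1, 6.4, 17.7, 0.0363], [-25.8, 6.4, 16.8, 0.0363], [-26.4, 6.4, 15.9, 0.0363], [-26.9, 6.4, 14.9, 0.0363], [-27.4, 6.4, 13.9, 0.0363], [-27.9, 6.4, 12.9, 0.0363], [-28.4, 6.4, 11.9, 0.0363], [-28.8, 6.4, 10.8, 0.0363]]
```

Request:
arm_command(
  targets=[
    [-17, 6.4, 25.5, 0.0363],
    [-18, 6.4, 25, 0.0363],
    [-19, 6.4, 24, 0.0363],
    [-20, 6.4, 23.5, 0.0363],
    [-20.5, 6.4, 22.5, 0.0363],
    [-21.5, 6.4, 22, 0.0363],
    [-22.5, 6.4, 21, 0.0363],
    [-23, 6.4, 20.5, 0.0363],
    [-24, 6.4, 19.5, 0.0363],
    [-24.5, 6.4, 18.5, 0.0363],
    [-25, 6.4, 17.5, 0.0363],
    [-26, 6.4, 17, 0.0363],
    [-26.5, 6.4, 16, 0.0363],
    [-27, 6.4, 15, 0.0363],
    [-27.5, 6.4, 14, 0.0363],
    [-28, 6.4, 13, 0.0363],
    [-28.5, 6.4, 12, 0.0363],
    [-29, 6.4, 11, 0.0363],
    [0, 0, 0, 0],
    [0, 0, 0, 0],
  ],
  gripper=60,
)

```text
t: 3.87
ee_pos: [528.4, -177.3, 100.1]
orientation: [-1.008, 1.48, -1.48]
ft_force: [-0.0, 0.3, 0.3]
width: 52.7
```

```bash
python3 - <<'E'
from h import *
plan([527.5,-179,60],-21.7,5)
o=get_obs();print(o["t"],o["width"],o["ft_force"]); 
G=np.array(o["ee_pos"])
z=rot(o["orientation"])[:,2]
im=get_image("side"); top=get_image("top")
a=cv2.resize(top[130:250,280:400],None,fx=3.3,fy=3.3,interpolation=2);b=cv2.resize(im[190:310,220:340],None,fx=3.3,fy=3.3,interpolation=2)
cv2.imwrite("pics/v4.png",np.hstack([a,b]))
print(proj("top",G),proj("side",G),proj("top",G+[0,0,-17]),proj("side",G+[0,0,-17]))
E
```

```text
pos [ 528.4 -177.3  100.1] yaw -21.5 tilt [-5.e-04  1.e-04 -1.e+00]
[[0.4, 8.0, -0.0, 0.0007], [0.4, 8.0, -0.0, 0.0007], [0.4, 8.0, -0.0, 0.0007], [0.4, 8.0, -0.0, 0.0007], [0.4, 8.0, -0.0, 0.0007]]
3.8667 52.702353301426186 [-0.02869286  0.26687623  0.34682368]
[343.50685347 187.71576492] [279.02548094 237.7175216 ] [342.41938565 189.0185957 ] [278.78979778 246.52753246]
```

View pics/v4.png

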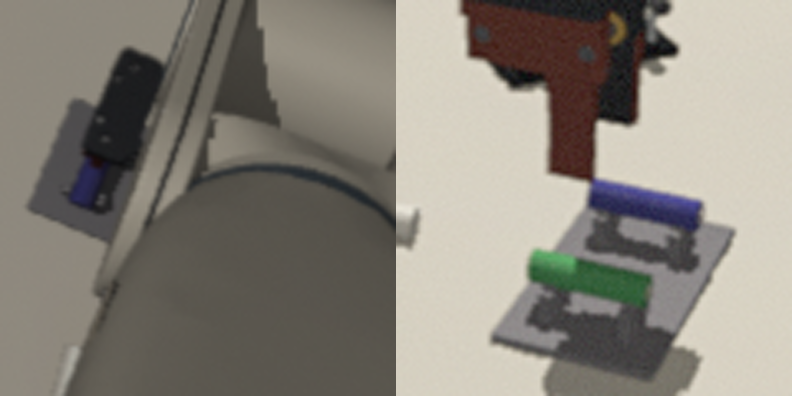

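```bash
python3 - <<'E'
from h import *
G=np.array([528.4,-177.3,100.1]);y=np.radians(-21.5);x=np.array([np.sin(y),-np.cos(y),0]);z=np.array([np.cos(y),np.sin(y),0])
for zz in(-10,0,10): print(zz,proj("side",G+x*33+z*zz+[0,0,-17]))
for zz in (-33,0,33): print(proj("side",np.array([527.5,-179,30])+z*zz))
E
```

```text
-10 [265.75461767 254.97130095]
0 [271.48446118 256.27062455]
10 [277.25985898 257.57906432]
[259.83540125 269.32429547]
[277.55700813 273.53375587]
[295.71272942 277.82993662]
```

```bash
python3 - <<'E'
from h import *
import workcell
print(tip_reach, [n for n in dir(workcell) if not n.startswith('_')])
try: print(tip_reach())
except Exception as e: print(e)
o=get_obs(); print(o["t"],o["ee_pos"],o["width"],o["qpos"])
im=get_image("side");cv2.imwrite("pics/v5.png",cv2.resize(im[60:310,200:400],None,fx=3,fy=3)[150:])
E
```

```text
17.0 ['Unreachable', 'camera_model', 'close_job', 'get_image', 'get_obs', 'silhouettes', 'tip_of', 'tip_reach']
'float' object is not callable
3.9667 [ 527.43739431 -178.75111919  100.49365566] 53.10914957681391 [-3.48004522e-01  4.85619084e-01  1.85540221e+00 -2.98257323e-04
  8.00975098e-01  1.60082988e+00]
```

View pics/v5.png

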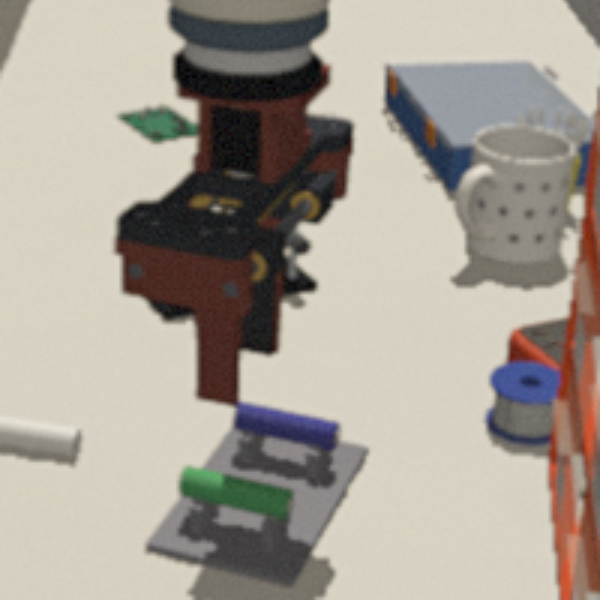

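Request:
arm_command(
  targets=[
    [0, 8, 0, 0],
    [0, 8, 0, 0],
    [0, 8, 0, 0],
    [0, 8, 0, 0],
    [0, 8, 0, 0],
    [0, 0, 0, 0],
    [0, 0, 0, 0],
  ],
)

```text
t: 4.6
ee_pos: [527.4, -178.3, 59.6]
orientation: [-1.007, 1.484, -1.481]
ft_force: [0.5, -0.2, 0.6]
width: 52.9
```

```bash
python3 - <<'E'
from h import *
o=get_obs();G=np.array(o["ee_pos"]);Rm=rot(o["orientation"]);x=Rm[:,0];z=Rm[:,2];print(G,o["width"],o["ft_force"],np.degrees(yawof(Rm)))
im=get_image("side")[170:320,220:360].copy()
k=4;im=cv2.resize(im,None,fx=k,fy=k,interpolation=2)
for d in(-28,28):
  for w in(-10,10):
    p=(proj("side",G+x*d+z*w+[0,0,-17])-[220,170])*k; cv2.circle(im,(int(p[0]),int(p[1])),3,(0,0,255),-1)
for w in(-33,33):
    p=(proj("side",np.array([527.5,-179,30])+z*w)-[220,170])*k; cv2.circle(im,(int(p[0]),int(p[1])),3,(255,255,0),-1)
cv2.imwrite("pics/v6.png",im)
print(proj("side",G+[0,0,-17]))
print([ (d["at"],d["conf"]) for d in tip_of("side","cell_green_mid")])
E
```

```text
[ 527.36754143 -178.30448014   59.62512632] 52.88810409059622 [ 0.5297842  -0.19036805  0.56349264] -21.69646359023158
[277.63867886 267.15553753]
[([259.5, 330.1], 0.88), ([278.0, 274.7], 0.67), ([209.5, 253.3], 0.59)]
```

View pics/v6.png

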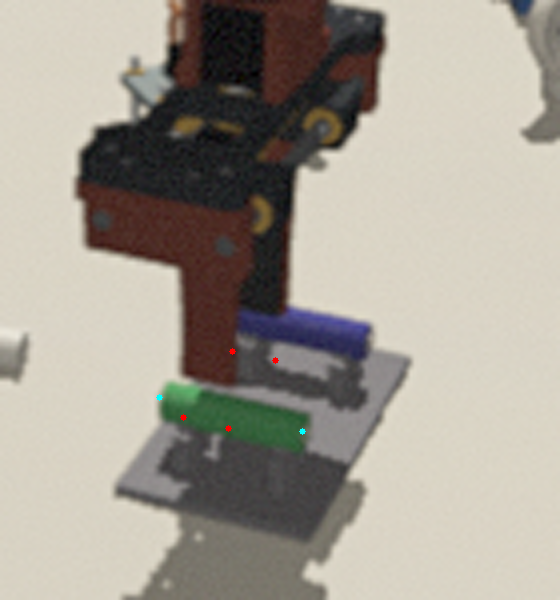

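```bash
python3 - <<'E'
from h import *
o=get_obs();G=np.array(o["ee_pos"]);Rm=rot(o["orientation"]);x=Rm[:,0];z=Rm[:,2]
im=get_image("top")[100:260,260:420].copy();k=3.7
im=cv2.resize(im,None,fx=k,fy=k,interpolation=2)
def dot(P,c):
    p=(proj("top",P)-[260,100])*k; cv2.circle(im,(int(p[0]),int(p[1])),3,c,-1)
for d in(-89,89):
  for w in(-37.5,37.5): dot(G+x*d+z*w+[0,0,61],(0,0,255)); dot(G+x*d+z*w+[0,0,120],(0,255,255))
for w in (-33,33): dot(np.array([527.5,-179,30])+z*w,(255,255,0))
b=get_image("side")
m=camera_model("side");print({k:np.round(v,3) for k,v in m.items()});m=camera_model("top");print({k:np.round(v,3) for k,v in m.items()})
cv2.imwrite("pics/v7.png",im)
E
```

```text
{'mtx': array([[502.398,   0.   , 268.716],
       [  0.   , 502.398, 212.539],
       [  0.   ,   0.   ,   1.   ]]), 'dist': array([-0.101,  0.   ,  0.   ,  0.   ,  0.   ]), 'position': array([ 511.357, -896.205,  517.721]), 'orientation': array([ 1.094, -0.008,  0.014])}
{'mtx': array([[435.583,   0.   , 277.921],
       [  0.   , 435.583, 200.598],
       [  0.   ,   0.   ,   1.   ]]), 'dist': array([-0.094,  0.   ,  0.   ,  0.   ,  0.   ]), 'position': array([ 365.003,  -44.658, 1033.223]), 'orientation': array([ 0.117, -0.104, -1.547])}
```

View pics/v7.png

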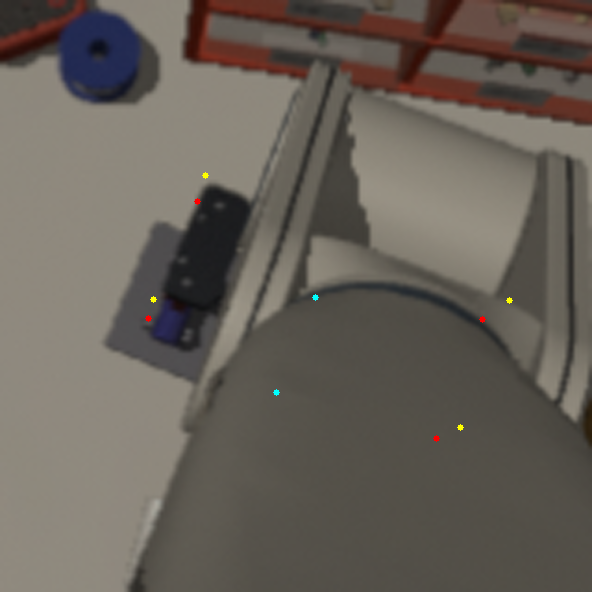

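Request:
arm_command(
  targets=[
    [0, 5, 0, 0],
    [0, 5, 0, 0],
    [0, 5, 0, 0],
    [0, 5, 0, 0],
    [0, 0, 0, 0],
  ],
)

```text
t: 5.22
ee_pos: [527.1, -178.1, 39.2]
orientation: [-1.007, 1.484, -1.481]
ft_force: [0.2, -0.4, 0.0]
width: 52.9
```

Request:
arm_command(
  targets=[
    [0, 4, 0, 0],
    [0, 4, 0, 0],
    [0, 4, 0, 0],
    [0, 0, 0, 0],
  ],
)

```text
t: 5.55
ee_pos: [527.4, -178.3, 27.6]
orientation: [-1.006, 1.483, -1.482]
ft_force: [-0.4, 0.4, -0.0]
width: 52.4
```

```bash
python3 - <<'E'
from h import *
o=get_obs();G=np.array(o["ee_pos"]);Rm=rot(o["orientation"]);x=Rm[:,0];z=Rm[:,2];print(G,o["width"],o["ft_force"],np.degrees(yawof(Rm)))
im=get_image("side")[190:310,210:350].copy()
k=5;im=cv2.resize(im,None,fx=k,fy=k,interpolation=2)
for d in(-28,28):
  for w in(-10,10):
    p=(proj("side",G+x*d+z*w+[0,0,-17])-[210,190])*k; cv2.circle(im,(int(p[0]),int(p[1])),3,(0,0,255),-1)
cv2.imwrite("pics/v8.png",im)
E
```

```text
[ 527.39510837 -178.25771382   27.62815257] 52.42480356854823 [-0.37781226  0.41346531 -0.00159832] -21.69572372154547
```

View pics/v8.png

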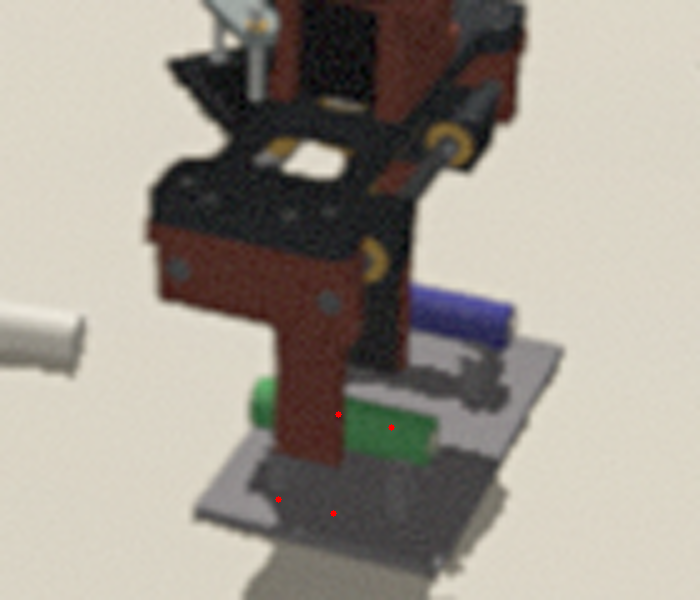

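Request:
arm_command(
  targets=[
    [0, 1, 0, 0],
    [0, 1, 0, 0],
    [0, 1, 0, 0],
    [0, 0, 0, 0],
  ],
)

```text
t: 5.93
ee_pos: [527.9, -178.4, 25.4]
orientation: [-1.006, 1.482, -1.482]
ft_force: [-0.3, -1.3, 0.1]
width: 52.6
```

Request:
arm_command(
  targets=[
    [0, 1, 0, 0],
    [0, 0, 0, 0],
  ],
)

```text
t: 6.1
ee_pos: [527.9, -178.4, 24.4]
orientation: [-1.006, 1.482, -1.482]
ft_force: [-0.6, -0.6, -0.6]
width: 52.6
```

Request:
arm_command(
  targets=[
    [0, 1, 0, 0],
    [0, 0, 0, 0],
  ],
)

```text
t: 6.27
ee_pos: [527.8, -178.4, 23.4]
orientation: [-1.006, 1.482, -1.482]
ft_force: [0.9, 0.5, -0.5]
width: 52.7
```

Request:
arm_command(
  targets=[
    [0, 0.5, 0, 0],
    [0, 0, 0, 0],
  ],
)

```text
t: 6.43
ee_pos: [527.9, -178.4, 22.9]
orientation: [-1.006, 1.482, -1.482]
ft_force: [-0.3, 0.9, -0.3]
width: 52.8
```

Request:
arm_command(
  targets=[
    [0, 1, 0, 0],
    [0, 0, 0, 0],
  ],
)

```text
t: 6.6
ee_pos: [527.8, -178.4, 21.8]
orientation: [-1.006, 1.482, -1.482]
ft_force: [-0.6, 0.3, -0.5]
width: 52.4
```

Request:
arm_command(
  targets=[
    [0, 1, 0, 0],
    [0, 0, 0, 0],
  ],
)

```text
t: 6.77
ee_pos: [527.8, -178.4, 20.8]
orientation: [-1.006, 1.483, -1.482]
ft_force: [0.8, -0.3, 0.4]
width: 52.8
```

Request:
arm_command(
  targets=[
    [0, 1, 0, 0],
    [0, 0, 0, 0],
  ],
)

```text
t: 6.93
ee_pos: [527.8, -178.4, 19.8]
orientation: [-1.006, 1.483, -1.482]
ft_force: [-0.7, -0.1, -1.0]
width: 52.6
```

Request:
arm_command(
  targets=[
    [0, 1, 0, 0],
    [0, 0, 0, 0],
  ],
)

```text
t: 7.1
ee_pos: [527.8, -178.4, 18.8]
orientation: [-1.006, 1.483, -1.482]
ft_force: [-1.5, -0.0, 0.4]
width: 52.4
```

Request:
arm_command(
  targets=[
    [0, 1, 0, 0],
    [0, 1, 0, 0],
    [0, 1, 0, 0],
    [0, 1, 0, 0],
    [0, 0, 0, 0],
  ],
)

```text
t: 7.52
ee_pos: [527.8, -178.4, 14.7]
orientation: [-1.006, 1.483, -1.482]
ft_force: [-0.2, 1.0, -0.0]
width: 53.0
```

Request:
arm_command(
  targets=[
    [0, 1, 0, 0],
    [0, 1, 0, 0],
    [0, 1, 0, 0],
    [0, 0, 0, 0],
  ],
)

```text
t: 7.85
ee_pos: [527.8, -178.4, 11.8]
orientation: [-1.006, 1.483, -1.482]
ft_force: [0.4, -0.1, -0.6]
width: 52.7
```

```bash
python3 - <<'E'
from h import *
o=get_obs();G=np.array(o["ee_pos"]);Rm=rot(o["orientation"]);x=Rm[:,0];z=Rm[:,2];print(G,o["t"],o["width"],o["ft_force"])
im=get_image("side")[210:310,220:330].copy()
k=6;im=cv2.resize(im,None,fx=k,fy=k,interpolation=2)
# candidate tip heights drawn at outer near face, for z=6,16,26
for zz,c in((6,(0,0,255)),(16,(0,255,255)),(26,(255,255,0))):
  for d in(26,40):
   for w in(-10,10):
    P=G+x*d+z*w;P[2]=zz;p=(proj("side",P)-[220,210])*k; cv2.circle(im,(int(p[0]),int(p[1])),3,c,-1)
cv2.imwrite("pics/v9.png",im)
E
```

```text
[ 527.7615462  -178.39556149   11.77332787] 7.85 52.685036859510376 [ 0.35365815 -0.06795399 -0.59455439]
```

View pics/v9.png

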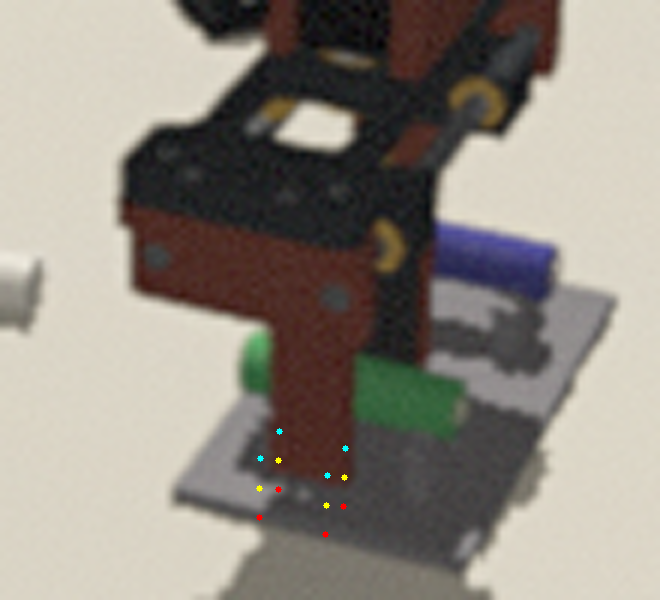

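Request:
arm_command(
  targets=[
    [0, 1, 0, 0],
    [0, 1, 0, 0],
    [0, 0, 0, 0],
  ],
)

```text
t: 8.15
ee_pos: [527.8, -178.4, 9.8]
orientation: [-1.006, 1.483, -1.482]
ft_force: [-0.0, -0.2, -0.3]
width: 52.9
```

Request:
arm_command(
  targets=[
    [0, 0, 0, 0],
    [0, 0, 0, 0],
    [0, 0, 0, 0],
    [0, 0, 0, 0],
    [0, 0, 0, 0],
    [0, 0, 0, 0],
  ],
  gripper=0,
)

```text
t: 8.65
ee_pos: [527.9, -178.5, 10.0]
orientation: [-1.006, 1.482, -1.482]
ft_force: [-0.2, 0.6, -0.3]
width: 17.3
```

Request:
arm_command(
  targets=[
    [0, -2, 0, 0],
    [0, -5, 0, 0],
    [0, -10, 0, 0],
    [0, -15, 0, 0],
    [0, -20, 0, 0],
    [0, -20, 0, 0],
    [0, -20, 0, 0],
    [0, -18, 0, 0],
    [0, 0, 0, 0],
  ],
)

```text
t: 9.4
ee_pos: [530.2, -179.2, 124.3]
orientation: [-1.001, 1.476, -1.486]
ft_force: [0.3, -0.4, -0.7]
width: 17.7
```

```bash
python3 - <<'E'
from h import *
np.set_printoptions(precision=1,suppress=True)
o=get_obs();print(o["width"],o["ft_force"])
hp=np.array([521.4,143.2]);y=np.radians(25.9);d=np.array([np.cos(y),np.sin(y)])
t=hp-6*d;print(t)
plan([*t,120],25.9,14)
im=get_image("side")
print([(np.round(d["at"],1),d["conf"]) for d in tip_of("side","cell_green_mid")], proj("side",np.array(o["ee_pos"])+[0,0,20]))
E
```

```text
17.65799388878039 [ 0.3 -0.4 -0.7]
[516.  140.6]
pos [ 530.2 -179.2  124.3] yaw -21.69 tilt [ 0. -0. -1.]
[[-20.9, 0.3, -9.4, -0.0593], [-21.4, 0.3, -8.1, -0.0593], [-21.8, 0.3, -6.9, -0.0593], [-22.2, 0.3, -5.5, -0.0593], [-22.5, 0.3, -4.2, -0.0593], [-22.7, 0.3, -2.9, -0.0593], [-22.8, 0.3, -1.5, -0.0593], [-22.9, 0.3, -0.2, -0.0593], [-22.8, 0.3, 1.2, -0.0593], [-22.7, 0.3, 2.5, -0.0593], [-22.5, 0.3, 3.9, -0.0593], [-22.3, 0.3, 5.2, -0.0593], [-21.9, 0.3, 6.5, -0.0593], [-21.5, 0.3, 7.8, -0.0593]]
[(array([278.7, 218.8]), 0.86), (array([258. , 329.1]), 0.78), (array([209.5, 252.1]), 0.76)] [280.8 214.6]
```

Request:
arm_command(
  targets=[
    [-21, 0, -9.4, -0.0593],
    [-21.5, 0, -8, -0.0593],
    [-22, 0, -7, -0.0593],
    [-22, 0, -5.5, -0.0593],
    [-22.5, 0, -4, -0.0593],
    [-22.5, 0, -3, -0.0593],
    [-23, 0, -1.5, -0.0593],
    [-23, 0, 0, -0.0593],
    [-23, 0, 1, -0.0593],
    [-22.5, 0, 2.5, -0.0593],
    [-22.5, 0, 4, -0.0593],
    [-22, 0, 5, -0.0593],
    [-22, 0, 6.5, -0.0593],
    [-21.5, 0, 8, -0.0593],
    [0, 0, 0, 0],
    [0, 0, 0, 0],
    [0, 0, 0, 0],
  ],
)

```text
t: 10.92
ee_pos: [513.4, 141.0, 119.1]
orientation: [-1.391, 0.872, -0.87]
ft_force: [-0.2, 0.7, -0.2]
width: 17.2
```

```bash
python3 - <<'E'
from h import *
np.set_printoptions(precision=1,suppress=True)
o=get_obs();print(o["t"],o["width"],o["ft_force"])
plan([516,140.6,100],25.9,2)
G=np.array(o["ee_pos"]);Rm=rot(o["orientation"]);z=Rm[:,2]
out=[]
for c,(r,q,n) in dict(top=(140,155,90),side=(130,210,110)).items():
    im=get_image(c); k=400/n
    a=cv2.resize(im[r:r+n,q:q+n],(400,400),interpolation=2)
    for w in(-33,33):
        p=(proj(c,G+z*w+[0,0,20])-[q,r])*k; cv2.circle(a,(int(p[0]),int(p[1])),2,(0,0,255),-1)
    s=[d for d in silhouettes(c,"cell_green_mid")]
    for d in s[:4]:
        ys,xs=np.nonzero(d["pixels"]);print(c,np.round(d["at"],1),round(d["conf"],2),len(xs),cv2.minAreaRect(np.stack([xs,ys],1).astype(np.float32)))
    print(c,proj(c,G+[0,0,20]))
    out.append(a)
cv2.imwrite("pics/v10.png",np.hstack(out))
E
```

```text
10.9167 17.174785328223216 [-0.2  0.7 -0.2]
pos [513.4 141.  119.1] yaw 25.84 tilt [-0. -0. -1.]
[[0.8, 9.5, 1.1, -0.0005], [0.8, 9.5, 1.1, -0.0005]]
top [299.6 247. ] 0.64 190 ((299.26470947265625, 248.4412078857422), (7.518604278564453, 26.436382293701172), 14.03624439239502)
top [389.4 207. ] 0.55 221 ((390.7483215332031, 207.52069091796875), (8.055412292480469, 27.488054275512695), 4.763641834259033)
top [210.3 204.6] 0.43 621 ((214.05877685546875, 193.79336547851562), (56.084136962890625, 21.04436492919922), 88.53119659423828)
top [193.7 188.6]
side [207.  254.8] 0.68 342 ((208.96022033691406, 254.71485900878906), (35.07038879394531, 10.451923370361328), 10.491477966308594)
side [257.2 328.3] 0.66 533 ((258.8831481933594, 330.2269592285156), (44.37065887451172, 12.23037338256836), 5.440331935882568)
side [263.8 150.9] 0.59 113 ((271.4752197265625, 148.75247192382812), (7.363275051116943, 27.463027954101562), 84.2894058227539)
side [271.  148.8]
```

View pics/v10.png

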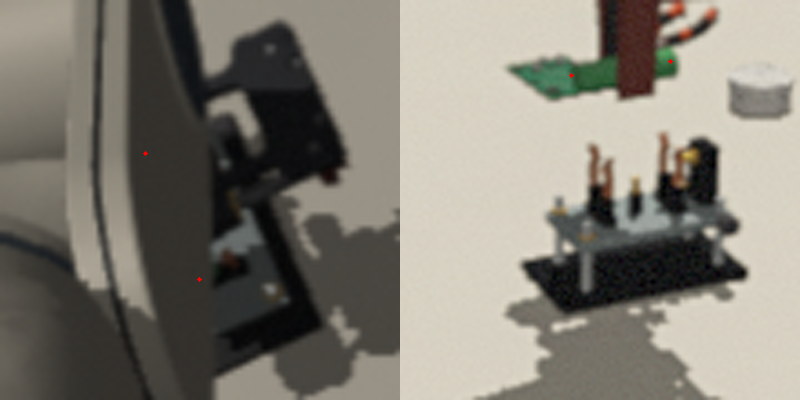

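```bash
python3 - <<'E'
from h import *
np.set_printoptions(precision=1,suppress=True)
k=400/110;px=lambda x,y:(210+(x-400)/k,130+y/k)
for q,z,yy in ((px(635,150),86,143.4),(px(625.5,68),139,141),(px(575,74),139,126),(px(677,62),139,155)):
    p,v=ray("side",q); print("z-plane",atz("side",q,z),"y-plane",p+v*(yy-p[1])/v[1])
print(proj("side",[521.4,143.4,86]))
E
```

```text
z-plane [522.2 141.5  86. ] y-plane [522.3 143.4  85.2]
z-plane [515.5 141.9 139. ] y-plane [515.5 141.  139.3]
z-plane [485.5 130.2 139. ] y-plane [485.6 126.  140.6]
z-plane [546.8 154.  139. ] y-plane [546.8 155.  138.6]
[274.2 170.9]
```

Request:
arm_command(
  targets=[
    [1.2, 10, 0, 0],
    [0, 10, 0, 0],
    [0, 10, 0, 0],
    [0, 8, 0, 0],
    [0, 6, 0, 0],
    [0, 0, 0, 0],
    [0, 0, 0, 0],
  ],
)

```text
t: 11.7
ee_pos: [514.3, 140.4, 75.3]
orientation: [-1.391, 0.871, -0.87]
ft_force: [-0.2, 0.9, 0.4]
width: 17.3
```

Request:
arm_command(
  targets=[
    [0, 1, 0, 0],
    [0, 1, 0, 0],
    [0, 1, 0, 0],
    [0, 1, 0, 0],
    [0, 0, 0, 0],
  ],
)

```text
t: 12.12
ee_pos: [514.6, 140.5, 72.0]
orientation: [-1.39, 0.87, -0.87]
ft_force: [0.1, 0.2, -0.8]
width: 17.5
```

Request:
arm_command(
  targets=[
    [0, 1, 0, 0],
    [0, 1, 0, 0],
    [0, 0, 0, 0],
  ],
)

```text
t: 12.37
ee_pos: [514.6, 140.7, 70.0]
orientation: [-1.389, 0.871, -0.87]
ft_force: [-0.8, 2.2, 0.0]
width: 17.5
```

Request:
arm_command(
  targets=[
    [0, 1, 0, 0],
    [0, 0, 0, 0],
  ],
)

```text
t: 12.53
ee_pos: [514.7, 140.9, 69.1]
orientation: [-1.389, 0.87, -0.87]
ft_force: [-0.6, 3.4, 1.0]
width: 17.3
```

Request:
arm_command(
  targets=[
    [0, 1, 0, 0],
    [0, 0, 0, 0],
  ],
)

```text
t: 12.7
ee_pos: [514.8, 141.0, 68.2]
orientation: [-1.389, 0.87, -0.87]
ft_force: [-1.4, 5.2, 2.3]
width: 17.6
```

Request:
arm_command(
  targets=[
    [0, 1, 0, 0],
    [0, 0, 0, 0],
  ],
)

```text
t: 12.87
ee_pos: [514.9, 141.1, 67.3]
orientation: [-1.388, 0.87, -0.87]
ft_force: [-2.4, 6.1, 3.3]
width: 17.7
```

Request:
arm_command(
  targets=[
    [-1, 0, 0, 0],
    [-1, 0, 0, 0],
    [0, 0, 0, 0],
  ],
)

```text
t: 13.12
ee_pos: [514.3, 142.2, 67.2]
orientation: [-1.389, 0.869, -0.871]
ft_force: [-0.1, 0.3, 3.7]
width: 17.5
```

Request:
arm_command(
  targets=[
    [-0.3, 1, 0, 0],
    [0, 0, 0, 0],
  ],
)

```text
t: 13.28
ee_pos: [514.5, 142.4, 66.5]
orientation: [-1.389, 0.869, -0.871]
ft_force: [0.9, -0.2, 5.1]
width: 17.5
```

Request:
arm_command(
  targets=[
    [0, 1, 0, 0],
    [0, 0, 0, 0],
  ],
)

```text
t: 13.45
ee_pos: [514.6, 142.4, 65.5]
orientation: [-1.388, 0.869, -0.872]
ft_force: [1.4, 0.1, 3.0]
width: 17.7
```

Request:
arm_command(
  targets=[
    [0, 1, 0, 0],
    [0, 0, 0, 0],
  ],
)

```text
t: 13.62
ee_pos: [514.4, 142.4, 64.2]
orientation: [-1.389, 0.869, -0.871]
ft_force: [0.5, -0.3, 1.4]
width: 17.6
```

Request:
arm_command(
  targets=[
    [0, 1, 0, 0],
    [0, 0, 0, 0],
  ],
)

```text
t: 13.78
ee_pos: [513.9, 142.4, 62.9]
orientation: [-1.389, 0.87, -0.871]
ft_force: [1.7, -0.4, -0.8]
width: 17.5
```

Request:
arm_command(
  targets=[
    [0, 1, 0, 0],
    [0, 0, 0, 0],
  ],
)

```text
t: 13.95
ee_pos: [513.4, 142.3, 61.6]
orientation: [-1.39, 0.871, -0.87]
ft_force: [2.7, -1.7, -2.0]
width: 17.3
```

Request:
arm_command(
  targets=[
    [0, 1, 0, 0],
    [0, 0, 0, 0],
  ],
)

```text
t: 14.12
ee_pos: [513.2, 142.3, 60.4]
orientation: [-1.39, 0.871, -0.87]
ft_force: [1.9, -1.5, -4.8]
width: 17.4
```

Request:
arm_command(
  targets=[
    [0, 1, 0, 0],
    [0, 0, 0, 0],
  ],
)

```text
t: 14.28
ee_pos: [513.1, 142.3, 59.4]
orientation: [-1.391, 0.871, -0.87]
ft_force: [1.2, -1.6, -4.7]
width: 17.5
```

Request:
arm_command(
  targets=[
    [0, 1, 0, 0],
    [0, 0, 0, 0],
  ],
)

```text
t: 14.45
ee_pos: [513.2, 142.4, 58.5]
orientation: [-1.39, 0.871, -0.87]
ft_force: [0.9, -0.7, -5.7]
width: 17.1
```

Request:
arm_command(
  targets=[
    [0, 1, 0, 0],
    [0, 0, 0, 0],
  ],
)

```text
t: 14.62
ee_pos: [513.4, 142.5, 57.6]
orientation: [-1.39, 0.871, -0.87]
ft_force: [1.4, -1.5, -6.5]
width: 17.4
```

```bash
python3 - <<'E'
from h import *
np.set_printoptions(precision=2,suppress=True)
o=get_obs();print(o["t"],o["ee_pos"],o["ft_force"],o["moment"])
cv2.imwrite("pics/v11.png",cv2.resize(get_image("side")[130:240,230:340],(660,600),interpolation=2))
E
```

```text
14.6167 [513.4  142.47  57.61] [ 1.35 -1.55 -6.48] [-0.25 -0.28  0.03]
```

View pics/v11.png

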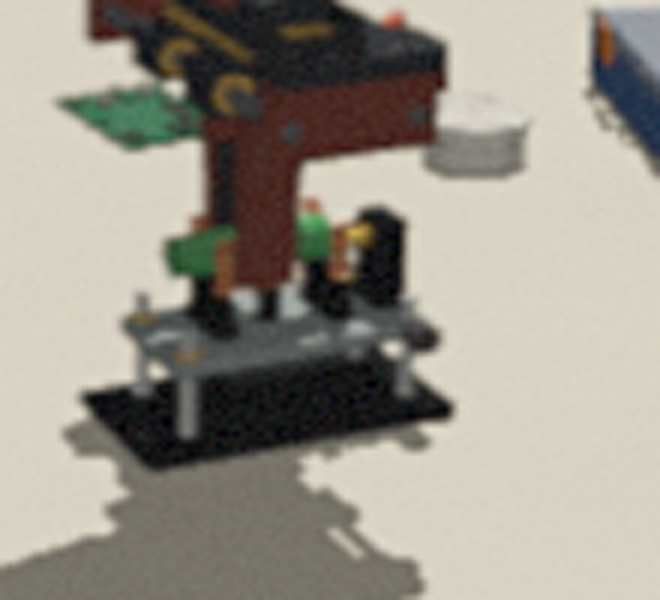

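Request:
arm_command(
  targets=[
    [0, 0.7, 0, 0],
    [0, 0, 0, 0],
  ],
)

```text
t: 14.83
ee_pos: [513.5, 142.5, 57.1]
orientation: [-1.39, 0.871, -0.87]
ft_force: [0.5, -0.6, -6.7]
width: 17.4
```

Request:
arm_command(
  targets=[
    [0, 0.7, 0, 0],
    [0, 0, 0, 0],
  ],
)

```text
t: 15.0
ee_pos: [513.6, 142.5, 56.5]
orientation: [-1.39, 0.87, -0.87]
ft_force: [0.9, -0.8, -5.6]
width: 17.4
```

Request:
arm_command(
  targets=[
    [0, 0.7, 0, 0],
    [0, 0, 0, 0],
  ],
)

```text
t: 15.17
ee_pos: [513.6, 142.5, 55.8]
orientation: [-1.39, 0.87, -0.87]
ft_force: [1.0, -2.1, -5.7]
width: 17.3
```

Request:
arm_command(
  targets=[
    [0, 0.7, 0, 0],
    [0, 0, 0, 0],
  ],
)

```text
t: 15.33
ee_pos: [513.8, 142.4, 55.2]
orientation: [-1.39, 0.87, -0.871]
ft_force: [1.0, -2.6, -3.5]
width: 17.3
```

Request:
arm_command(
  targets=[
    [0.4, 0.5, 0, 0],
    [0, 0, 0, 0],
  ],
)

```text
t: 15.5
ee_pos: [514.0, 142.2, 54.7]
orientation: [-1.389, 0.87, -0.871]
ft_force: [1.2, -1.5, -3.3]
width: 17.3
```

Request:
arm_command(
  targets=[
    [0, 0.5, 0, 0],
    [0, 0, 0, 0],
  ],
)

```text
t: 15.67
ee_pos: [514.0, 142.2, 54.5]
orientation: [-1.389, 0.87, -0.871]
ft_force: [0.4, -2.1, 3.5]
width: 17.7
```

Request:
arm_command(
  targets=[
    [0, 0.5, 0, 0],
    [0, 0, 0, 0],
  ],
)

```text
t: 15.83
ee_pos: [514.0, 142.2, 54.4]
orientation: [-1.389, 0.87, -0.871]
ft_force: [-1.2, -2.8, 6.0]
width: 17.5
```

Request:
arm_command(
  targets=[
    [0.2, 0.5, 0, 0],
    [0, 0, 0, 0],
  ],
)

```text
t: 16.0
ee_pos: [514.1, 142.2, 54.3]
orientation: [-1.389, 0.87, -0.871]
ft_force: [-3.9, -2.0, 12.2]
width: 17.7
```

Request:
arm_command(
  targets=[
    [0, -0.5, 0, 0],
    [0, -0.4, 0, 0],
    [0, 0, 0, 0],
  ],
)

```text
t: 16.25
ee_pos: [514.0, 142.1, 54.4]
orientation: [-1.389, 0.87, -0.871]
ft_force: [-0.7, -1.6, 5.2]
width: 17.6
```

Request:
arm_command(
  targets=[
    [0, 0, 1, 0],
    [0, 0, 1, 0],
    [0, 0, 0, 0],
  ],
)

```text
t: 16.5
ee_pos: [514.3, 142.3, 54.3]
orientation: [-1.392, 0.872, -0.869]
ft_force: [-6.2, -5.2, 11.3]
width: 17.3
```

Request:
arm_command(
  targets=[
    [0, 0, 1, 0],
    [0, 0, 1, 0],
    [0, 0, 0, 0],
  ],
)

```text
t: 16.75
ee_pos: [515.6, 143.0, 54.3]
orientation: [-1.393, 0.873, -0.869]
ft_force: [-8.2, -5.1, 12.9]
width: 17.7
```

Request:
arm_command(
  targets=[
    [0, -0.6, 0, 0],
    [0, 0, 0, 0],
  ],
)

```text
t: 16.92
ee_pos: [516.5, 143.4, 54.5]
orientation: [-1.391, 0.872, -0.87]
ft_force: [-2.5, -3.4, 4.1]
width: 17.3
```

Request:
arm_command(
  targets=[
    [0, 0, 1, 0],
    [0, 0, 1, 0],
    [0, 0, 0, 0],
  ],
)

```text
t: 17.17
ee_pos: [519.0, 144.5, 54.5]
orientation: [-1.39, 0.871, -0.87]
ft_force: [-3.5, -2.9, 3.4]
width: 17.5
```

Request:
arm_command(
  targets=[
    [0, -0.2, 1, 0],
    [0, 0, 0, 0],
  ],
)

```text
t: 17.33
ee_pos: [520.2, 145.1, 54.6]
orientation: [-1.39, 0.871, -0.87]
ft_force: [-2.5, -2.2, 0.1]
width: 17.2
```

Request:
arm_command(
  targets=[
    [0, 0, 0.5, 0],
    [0, 0, 0, 0],
  ],
)

```text
t: 17.5
ee_pos: [520.6, 145.3, 54.6]
orientation: [-1.39, 0.871, -0.87]
ft_force: [-1.9, -2.3, -1.8]
width: 17.4
```

Request:
arm_command(
  targets=[
    [0, 0, 0.5, 0],
    [0, 0, 0, 0],
  ],
)

```text
t: 17.67
ee_pos: [521.0, 145.5, 54.7]
orientation: [-1.39, 0.871, -0.87]
ft_force: [-1.5, -1.7, -2.7]
width: 17.5
```

```bash
python3 - <<'E'
from h import *
o=get_obs();print(o["t"],o["ee_pos"],o["ft_force"])
cv2.imwrite("pics/v12.png",cv2.resize(get_image("side")[155:215,250:320],(700,600),interpolation=2))
E
```

```text
17.6667 [521.03046207 145.52499269  54.65014233] [-1.49823543 -1.68954019 -2.73436305]
```

View pics/v12.png

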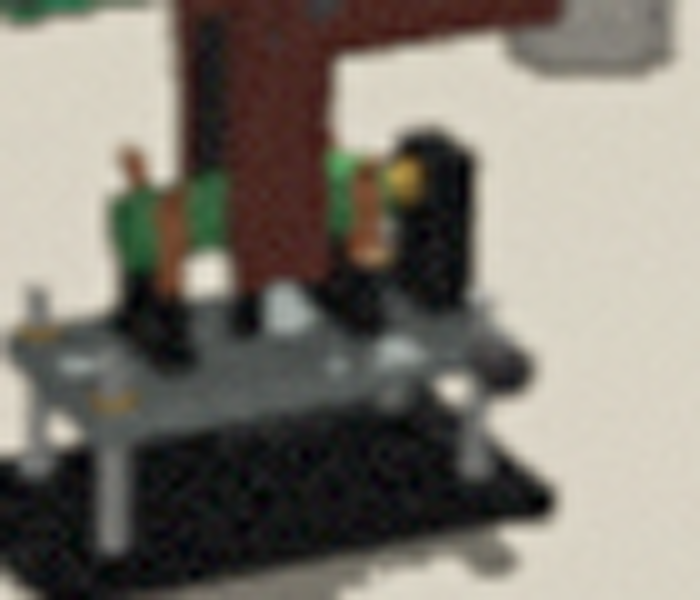

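Request:
arm_command(
  targets=[
    [0, 0.4, 0.5, 0],
    [0, 0, 0, 0],
  ],
)

```text
t: 17.88
ee_pos: [521.5, 145.7, 54.5]
orientation: [-1.39, 0.871, -0.87]
ft_force: [-2.2, -3.0, -0.5]
width: 17.5
```

Request:
arm_command(
  targets=[
    [0, 0, 0.5, 0],
    [0, 0, 0, 0],
  ],
)

```text
t: 18.05
ee_pos: [522.0, 146.0, 54.5]
orientation: [-1.39, 0.87, -0.87]
ft_force: [-2.0, -1.9, 0.8]
width: 17.7
```

```bash
python3 - <<'E'
from h import *
o=get_obs();print(o["t"],o["ee_pos"],o["ft_force"],o["moment"])
im=get_image("side")
hsv=cv2.cvtColor(im,cv2.COLOR_BGR2HSV)
g=(cv2.inRange(hsv,(45,90,30),(80,255,255))>0)
# green columns within cell area
sub=g[165:190,250:300];print("green cols",250+np.nonzero(sub.sum(0)>=3)[0])
y=np.radians(25.8);d=np.array([np.cos(y),np.sin(y),0]);n=np.array([-np.sin(y),np.cos(y),0])
th=np.linspace(0,2*np.pi,60)
for c in(-4,-2,0,2,4):
    E=[proj("side",np.array([521.5,143.2,72.5])+(c-33)*d+9.1*(np.cos(t)*n+np.sin(t)*np.array([0,0,1])))[0] for t in th]
    F=[proj("side",np.array([521.5,143.2,72.5])+(c+32)*d+9.1*(np.cos(t)*n+np.sin(t)*np.array([0,0,1])))[0] for t in th]
    print(c,min(E),max(F))
for xx in(-24,24): print("near jaw",proj("side",np.array([521.5,143.2,75])+xx*d-10.5*n))
s=hsv[168:180,280:300]; print("brass cols"); b=cv2.inRange(im[166:182,280:300],(0,90,140),(90,220,255)); print((b>0).sum(0), (b>0).sum(1))
E
```

```text
18.05 [522.02185521 145.98568022  54.54220618] [-2.04604155 -1.87217038  0.80880606] [-0.41840928  0.45350743 -0.0725609 ]
green cols [262 263 264 269 270 271 272 283 284]
-4 257.49231603596 287.12481562643626
-2 258.3090946890048 287.9135494867518
0 259.12475993271005 288.7011723813498
2 259.9393126940241 289.48768543656854
4 260.7527539048075 290.2730897821012
near jaw [266.50583635 178.90290496]
near jaw [285.85578277 175.49716081]
brass cols
[0 0 0 0 0 0 0 0 0 1 1 0 0 0 0 0 0 0 0 0] [0 0 0 0 0 0 2 0 0 0 0 0 0 0 0 0]
```

Request:
arm_command(
  targets=[
    [0, 0, 0.5, 0],
    [0, 0, 0, 0],
  ],
)

```text
t: 18.27
ee_pos: [522.5, 146.2, 54.5]
orientation: [-1.39, 0.87, -0.87]
ft_force: [-3.5, -3.0, 1.3]
width: 17.7
```

Request:
arm_command(
  targets=[
    [0, 0, 0.5, 0],
    [0, 0, 0, 0],
  ],
)

```text
t: 18.43
ee_pos: [522.7, 146.3, 54.5]
orientation: [-1.39, 0.871, -0.87]
ft_force: [-3.7, -3.0, 2.2]
width: 17.7
```

Request:
arm_command(
  targets=[
    [0, 0, 0.5, 0],
    [0, 0, 0, 0],
  ],
)

```text
t: 18.6
ee_pos: [522.7, 146.3, 54.5]
orientation: [-1.391, 0.871, -0.87]
ft_force: [-4.9, -4.7, 3.9]
width: 17.4
```

Request:
arm_command(
  targets=[
    [0, 0, 0.5, 0],
    [0, 0, 0, 0],
  ],
)

```text
t: 18.77
ee_pos: [522.9, 146.4, 54.5]
orientation: [-1.391, 0.872, -0.87]
ft_force: [-5.5, -4.2, 4.9]
width: 17.9
```

Request:
arm_command(
  targets=[
    [0, -0.2, 0.5, 0],
    [0, 0, 0, 0],
  ],
)

```text
t: 18.93
ee_pos: [522.9, 146.5, 54.5]
orientation: [-1.392, 0.872, -0.869]
ft_force: [-6.9, -5.6, 3.5]
width: 17.5
```

Request:
arm_command(
  targets=[
    [0, -0.3, -0.6, 0],
    [0, 0, -0.6, 0],
    [0, 0, 0, 0],
  ],
)

```text
t: 19.18
ee_pos: [522.9, 146.4, 54.6]
orientation: [-1.39, 0.871, -0.87]
ft_force: [-2.8, -2.4, -3.8]
width: 17.2
```

Request:
arm_command(
  targets=[
    [0, 0, 0, 0],
    [0, 0, 0, 0],
    [0, 0, 0, 0],
    [0, 0, 0, 0],
    [0, 0, 0, 0],
  ],
  gripper=50,
)

```text
t: 19.6
ee_pos: [523.8, 146.8, 55.3]
orientation: [-1.389, 0.87, -0.871]
ft_force: [0.4, 0.6, 0.1]
width: 43.0
```

Request:
arm_command(
  targets=[
    [0, -5, 0, 0],
    [0, -10, 0, 0],
    [0, -20, 0, 0],
    [0, -30, 0, 0],
    [0, -30, 0, 0],
    [0, -30, 0, 0],
    [0, -30, 0, 0],
    [20, -10, -10, 0],
    [30, 0, -20, 0],
    [30, 0, -20, 0],
    [30, 0, -20, 0],
    [30, 0, -20, 0],
    [30, 0, -20, 0],
    [30, 0, 0, 0],
    [30, 0, 0, 0],
    [0, 0, 0, 0],
    [0, 0, 0, 0],
  ],
)

```text
t: 21.02
ee_pos: [524.8, -109.6, 220.7]
orientation: [-1.388, 0.872, -0.873]
ft_force: [-0.6, 0.8, 0.7]
width: 43.9
```

```bash
cat > chk.py <<'E'
from h import *
np.set_printoptions(precision=1,suppress=True)
o=get_obs();print(o["t"],o["ee_pos"],o["width"],o["ft_force"])
P={}
for c in("side","top"):
    im=get_image(c);cv2.imwrite(f"pics/end_{c}.png",im)
    hsv=cv2.cvtColor(im,cv2.COLOR_BGR2HSV);g=cv2.inRange(hsv,(45,90,30),(80,255,255))
    n,l,st,ce=cv2.connectedComponentsWithStats(g)
    print(c,[(s.tolist(),x) for s,x in zip(st[1:],ce[1:]) if s[4]>25])
    for d in silhouettes(c,"cell_green_mid")[:6]:
        ys,xs=np.nonzero(d["pixels"]);print(np.round(d["at"],1),round(d["conf"],2),len(xs),"box",xs.min(),xs.max(),ys.min(),ys.max())
    for nme in("cell_green_mid","cell_green_button"): print(nme,[(np.round(d["at"],1),round(d["conf"],2)) for d in tip_of(c,nme)])
y=np.radians(25.8);d=np.array([np.cos(y),np.sin(y),0])
for cc in(-2,0,1.5,3):
    C=np.array([521.5,143.2,72.5])+cc*d; print(cc,[(c,proj(c,C),proj(c,C+33*d),proj(c,C-33*d)) for c in("side","top")])
a=cv2.resize(cv2.imread("pics/end_side.png")[150:220,245:325],(460,400),interpolation=2);b=cv2.resize(cv2.imread("pics/end_top.png")[160:230,170:230],(340,400),interpolation=2)
cv2.imwrite("pics/v13.png",np.hstack([a,b]))
E
python3 chk.py
```

```text
21.0167 [ 524.8 -109.6  220.7] 43.88348292351808 [-0.6  0.8  0.7]
side [([243, 148, 17, 9, 85], array([251.8, 151.3])), ([269, 170, 17, 10, 98], array([277.3, 175. ]))]
[273.7 175. ] 0.76 222 box 261 289 169 181
[208.3 254.8] 0.68 362 box 192 226 248 262
[257.3 331.8] 0.64 551 box 237 281 323 338
cell_green_mid [(array([260.3, 332.9]), 0.73), (array([211.5, 254.9]), 0.55), (array([274.4, 179.2]), 0.5)]
cell_green_button [(array([287.7, 170.4]), 0.73), (array([237.9, 327.8]), 0.63), (array([190.8, 253.1]), 0.56)]
top [([190, 175, 17, 30, 201], array([197.4, 189.5])), ([43, 201, 35, 33, 440], array([ 59.7, 217.4]))]
[198.  187.2] 0.76 279 box 189 207 175 203
[391.2 211.9] 0.66 32 box 391 394 201 220
cell_green_mid [(array([200.1, 179.9]), 0.49), (array([387.7, 208.6]), 0.46)]
cell_green_button [(array([393.9, 220.9]), 0.55), (array([191.2, 176.3]), 0.54)]
-2 [('side', array([273.4, 176.7]), array([286.5, 174.4]), array([260., 179.])), ('top', array([199.1, 190.8]), array([193.4, 177.7]), array([204.9, 204.1]))]
0 [('side', array([274.2, 176.5]), array([287.2, 174.2]), array([260.8, 178.9])), ('top', array([198.8, 190. ]), array([193.1, 176.9]), array([204.5, 203.3]))]
1.5 [('side', array([274.8, 176.4]), array([287.8, 174.1]), array([261.4, 178.7])), ('top', array([198.5, 189.4]), array([192.8, 176.3]), array([204.3, 202.7]))]
3 [('side', array([275.4, 176.3]), array([288.4, 174. ]), array([262. , 178.6])), ('top', array([198.3, 188.8]), array([192.6, 175.7]), array([204. , 202.1]))]
```

```bash
python3 - <<'E'
from h import *
np.set_printoptions(precision=2,suppress=True)
for c in("side","top"):
    get_image(c)
    s=min(silhouettes(c,"cell_green_mid"),key=lambda d:abs(d["at"][0]-(274 if c=="side" else 198))+abs(d["at"][1]-(175 if c=="side" else 188)))
    ys,xs=np.nonzero(s["pixels"]);P=np.stack([xs,ys],1)-[xs.mean(),ys.mean()];u=np.linalg.svd(P,full_matrices=False)[2][0];print(c,xs.mean(),ys.mean(),"slope",u[1]/u[0])
    print("blue",[(np.round(d["at"],1),round(d["conf"],2)) for d in tip_of(c,"cell_blue_mid")])
y=np.radians(25.8);d=np.array([np.cos(y),np.sin(y),0]);C=np.array([522.8,143.8,72])
for t in(-5,0,5):
    e=d*33*np.cos(np.radians(t))+np.array([0,0,33*np.sin(np.radians(t))])
    for c in("side","top"): q=proj(c,C+e)-proj(c,C-e);print(t,c,q[1]/q[0])
print(get_obs()["t"])
E
```

```text
side 272.66923076923075 175.2846153846154 slope -0.16420445016572852
blue [(array([294.4, 252.8]), 0.75)]
top 197.82478632478632 189.19230769230768 slope 2.2925481407333024
blue []
-5 side -0.08591385629606195
-5 top 2.3667354160403513
0 side -0.17533046698506766
0 top 2.3046340884389216
5 side -0.26441921979187094
5 top 2.247538775498751
21.7167
```

```bash
python3 -c "
from workcell import *
print(close_job())"
```

```text
the job is handed in; nothing more can be done
None
```

The green cell is in the holder's clips with its button end against the end contact, released, and the job is handed in at about 22 s. I could not read the end contact's or the sense pin's travel directly; both are inferred from force and the camera images.

- **Snap-in:** I took the cell from the tray and pressed it in. The push rose to about 5 N, below the 7 to 14 N in the brief. I read it only once per millimetre, so I may have missed the peak. It then turned into a pull of up to 6.7 N as the clips drew the cell in. It came back to 12 N on the seats, and I eased off there.
- **Slide:** I moved the cell about 10 mm forward, more than the 6 to 8 mm in the brief, against roughly 3 to 10 N. It then stopped moving while the force climbed to about 9 N, which I took as the end contact's rigid stop. I relieved the load, opened the gripper and drew clear.

**Final checks:**
- **Level:** the cell's slope in the side view is −0.164, against −0.175 expected for level, so it is level to about 1°.
- **Position:** both views put its centre roughly 0 to 2 mm past the holder's centre; 0.5 mm or more forward means the contact is 3 mm or more in.
- **Blue cell:** the side view still shows it in its bay. The top-view network did not report it, because the arm partly hid the tray.

**Disagreement with the description:** the fingertips stood about 19 mm higher, relative to the reported tool point, than the stated reach. I set the grasp height from the images and careful lowering instead.

The picture limit was reached before the last image, so the final check is from measured numbers only.

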